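# Lock the wheel on its axle stub with a linchpin

## Task

Secure the wheel on the test stand with the linchpin: push the pin straight through the cross bore of the axle stub, from the stand's front, until its shoulder sits fully home against the stub, then press the sprung ring down over the stub and the pin's far end until it clicks under the end and stays. The stub sits off-centre by an unknown amount to either side, so feel for the bore and work gently, without forcing or jamming the pin (5 to 10 N of push is enough); leave the other things where they are and let go at the end.

Things in the scene. Friction and masses are not known exactly. Their poses are not given: they have to be found in the camera images.
- linchpin: Loose steel linchpin, 0.14 kg, lying on the desk. Origin on its flat underside below the shoulder; x runs along the pin to its tip, z up. Pin 10 mm across on the axis z = 7 mm, from the shoulder (x = 0) to its flat end at x = 37 mm, bevelled over the last 4 mm to 7.4 mm across. Dark head 18 mm wide, x -14 to 0, z 0 to 17 mm.
- pin_tail (a point): Middle of the red ribbed grip tail behind the head, where the gripper takes the linchpin: x = -34, y = 0, z = 12 mm of linchpin, axes the same. The tail is 12 mm wide (y), x -49 to -13 mm, z 0 to 24 mm.
- pin_shoulder (a point): Point on the pin's axis at the shoulder: x = 0, y = 0, z = 7 mm of linchpin; same axes. The brass ring (5 mm wire, outer width 41 mm) is hinged across the head 7 mm behind this point.
- lock_ring (a joint): Ring angle, rad: 0 open (legs lean 65 degrees up from the pin toward its tip; a light spring brings it back here), 1.13 in line with the pin, about 1.17 to 1.21 latched under the pin's end, 1.31 hard stop. Pressing on the tab takes 1 to 4 N, then 5 to 12 N from about 1.0 rad until the ring's bow springs over the nose.
- ring_tab (a point): Middle of the upper face of the yellow press tab (16 x 18 x 4 mm) at the ring's far end, 54 mm from its hinge; x points outward along the ring's legs, z is the tab's upper normal. Press it with the closed fingertips down its arc about the hinge. Latched, it lies about 64 mm above the desk, 35 mm beyond the axle.
- wheel_stand: Fixed wheel stand, origin under the centre of its blue base plate (110 x 110 x 10 mm), z up; x is the direction in which the pin goes in, the axle upright in the middle. Black wheel 84 mm across, top at z = 39 mm; steel hub 50 mm across up to z = 50 mm; on it the aluminium axle stub, 24 x 24 mm, z = 50 to 80 mm, with a screw head to 83 mm.
- bore (a point): Mid-slot centre of the mouth of the stub's 11 mm cross bore: x = -12, y = 0, z = 66 mm of wheel_stand, same axes; the bore is a through hole. The stub is clamped in a cross slot: bore and all it stands anywhere from -9 to +9 mm in y, is not tracked, and holds up to 30 N of side load. A pin some 1.5 mm or more off the bore's axis butts on the face; nearer, its bevel finds the way in.
- dust_can: Teal spray can, a loose bystander; leave it alone. Origin under its centre.
- alu_puck: Aluminium puck, a loose bystander; leave it alone. Origin under its centre.
- brass_bush: Brass bush, a loose bystander; leave it alone. Origin under its centre.
- screwdriver: Yellow screwdriver, a loose bystander; leave it alone. Origin under its centre.

How it is judged:
On the way, in this order (a step that is already met when the one before it is completed fails the run):
1. the pin is through the bore and home on its shoulder, with the ring still open (x of pin_shoulder in the frame of wheel_stand between -0.0145 and -0.009 m and y of pin_shoulder in the frame of wheel_stand between -0.013 and 0.013 m and z of pin_shoulder in the frame of wheel_stand between 0.062 and 0.07 m and angle between the x axis of linchpin and the x axis of wheel_stand, either way round below 0.15 rad and value of joint lock_ring below 0.6 rad), for 0.2 s.
2. the ring is latched under the pin's end (x of pin_shoulder in the frame of wheel_stand between -0.017 and -0.009 m and y of pin_shoulder in the frame of wheel_stand between -0.013 and 0.013 m and z of pin_shoulder in the frame of wheel_stand between 0.062 and 0.07 m and angle between the x axis of linchpin and the x axis of wheel_stand, either way round below 0.15 rad and value of joint lock_ring above 1.15 rad), for 0.2 s.
At the end, for the whole second after the job is handed in: The linchpin sits in the bore with its shoulder within 5 mm of the stub's face, level within 0.15 rad, the ring latched beyond 1.15 rad under the pin's end, everything at rest and released (all of step 2 and linear speed of linchpin below 0.02 m/s); the robot touches nothing.
It fails at once if the linchpin is pressed on the stand with more than 30 N (all contacts added up) while it goes in (ring still open) (contact force between linchpin and wheel_stand above 30 N and value of joint lock_ring below 0.3 rad).
It fails at once if the robot presses the ring with more than 25 N (contact force between the arm and lock_ring above 25 N).
It fails at once if the fingers press the ring with more than 25 N (contact force between the fingers and lock_ring above 25 N).
It fails at once if the robot bumps the stand with more than 25 N (contact force between any of the fingers, the arm and wheel_stand above 25 N).
It fails at once if a bystander is shifted by more than 20 mm (distance of any of dust_can, alu_puck, brass_bush, screwdriver from where it was at the start of the episode above 0.02 m).
It also fails if it takes over 72 s, if anything falls off the work surface, if the arm or the gripper's body presses on something with over 40 N, if the wrist force passes 120 N, or if a joint passes its speed limit or range.

## Robot

A 6-joint arm with a two-finger parallel gripper is mounted at the origin on a cart in front of the work surface, level with it; the furniture and walls round the work are solid. World frame = base frame: x ahead of the robot, y to its left, z up, the work surface at z = 0. Lengths are in m, angles in rad, forces in N, time in s.
With the tool pointing down it reaches from about 0.425 to 0.925 m from the base axis. Payload 12.5 kg.
Tool frame: the origin (TCP) lies midway between the tips of the shut fingers; the grasp point (between the pads) lies bot.grip_depth behind it (bot.grip_depth is the distance from the TCP to the grasp point, in m); z points along the fingers, y is the line along which they close (so a half turn about z gives the same grasp; the last joint's range is limited). The gripper opens to 85 mm and grips with 20 to 120 N. Pads are 22 mm wide; open, the fingers measure 114 mm over their backs; the gripper's body (76 mm by 85 mm) begins 54 mm behind the grasp point. The pads swing forward as they close: fully open they stand 13 mm farther back than shut.
Start: joints at [1.199, 0.491, 1.559, -0, 1.092, -0.106], TCP at [0.164, 0.603, 0.231] pointing down, gripper open.
Joint ranges: [-3.1, 3.1], [-0.84, 2.19], [0.05, 2.79], [-1.13, 4.28], [0.06, 2.93], [-2.69, 2.69]. Speed limits (rad/s): [2.22, 2.22, 2.79, 3.14, 3.14, 3.14].

## Interface

Orientations are given as a unit quaternion [x, y, z, w].
In Python, from cell import bot gives the robot as it stands.
- The arm moves only by the tool step_arm, never from a script. Its argument "motion" is one flat list of numbers, 7 for each row, row after row: the turn, a rotation vector about the tool's x, y, z in degrees, then the shift along the tool's x, y, z in m, then the closure, from -1 (fully open) to 1 (shut). A call has 1 to 20 rows; each row shifts and turns the commanded pose from where the row before left it, along the tool's axes as they then stand; what a row does not reach is not made up. A row lasts 1/12 s, in which the tool goes at most 41.7 mm and 7.16 degrees, less where a joint would pass 70% of its speed; a pose out of reach is approached as far as the arm can. A call is refused whole if a number of a shift passes 0.0417 or a number of a turn 7.16, either way. A call with a gripper value outside its range is refused whole. The fingers move at their own pace and stop on an object; "force" is the grip in N (left out, the last holds). Time passes only in rows, so rows that do not move let the fingers close. It gives the time, the measured TCP pose, the force, the opening and the grip force at its end, in the units of the state.
- bot.sense(): the state, without advancing time (a new reading comes with each control period).
- bot.capture(name): name is "scene" or "top" or "wrist"; returns a dict with "frame" (420x560x3 uint8, blue, green, red), "fx", "fy", "cx", "cy" (pixels), "dist" ([k1, k2, p1, p2, k3] as OpenCV has them; the pictures are not rectified), "R" (3x3) and "t" (3): a world point X has camera coordinates R X + t. Camera axes: x right, y down, z forward; pixel columns grow to the right and rows downward; lengths in m; the calibration is good to about 2 mm. A picture is of the moment at which its call begins. There is no depth.
- bot.finish_job(): hands the job in; it is judged then, once.
The state is a dict: "clock": time; "q": joint angles; "joint_vel": joint speeds; "tau": joint torques, N m; "position": TCP position; "tool_rot": TCP orientation; "force": force on the tool from outside, world axes, zero at the start; "moment": the same for the moment, N m; "grip_width": opening from 0.0 (shut) to 1.0 (fully open); "grip_force": force on a finger pad.
Only numpy, scipy, OpenCV 4.12 (cv2) and the standard library are available. Lean on these libraries where they do the work, as an engineer would, in place of code of your own. Each camera call takes 0.05 s, during which the arm holds its last target. There are 200 camera calls.

## Working session

There is one attempt and no reset: what is moved stays moved. The work goes in short steps, Python scripts to look and compute and a tool call to move; the robot and the scene stay as the last step left them, time stands still between calls to the robot, and variables do not carry over. Pictures are saved under pics/ and viewed, at most 10 in all, crops included, and the job is handed in when it is done.

Besides the shell and the picture viewer there is one more tool, called after "Call:" as name(argument=value, ...) on one line, values as JSON. step_arm: Moves the arm, as the interface text tells. Its arguments: {"type":"object","properties":{"motion":{"type":"array","items":{"type":"number"}},"force":{"type":"number"}},"required":["motion"]}

```bash
mkdir -p pics; ls; python3 - <<'E'
from cell import bot
import cv2
s=bot.sense(); print({k:s[k] for k in('clock','position','tool_rot','force','grip_width')},bot.grip_depth)
import pickle
d={}
for n in("scene","top","wrist"):
    c=bot.capture(n); d[n]=c; cv2.imwrite(f"pics/{n}0.png",c["frame"]); print(n,c["fx"],c["fy"],c["cx"],c["cy"],c["dist"],c["R"],c["t"])
pickle.dump(d,open("cap0.pkl","wb"))
E
```

```text
pics
{'clock': 0.0, 'position': array([0.16407963, 0.60285643, 0.23072815]), 'tool_rot': array([ 1.32528834e-01,  9.91179002e-01, -5.23786474e-04, -1.38255576e-04]), 'force': array([-0.44202584,  0.0013413 ,  0.46689708]), 'grip_width': 1.0030744480907603} 0.0187
scene 501.49952969504596 501.49952969504596 272.094158468238 210.51395994138434 [-0.10902808  0.          0.          0.          0.        ] [[ 0.53434545 -0.8452643   0.00178808]
 [-0.34917288 -0.22265992 -0.91022022]
 [ 0.7697748   0.48574769 -0.41412069]] [-0.37752389  0.2611117   0.51597624]
top 426.9586224129781 426.9586224129781 280.44207204261807 206.91773705891742 [-0.02235376  0.          0.          0.          0.        ] [[ 0.02770842 -0.99931075 -0.02470376]
 [-0.99647236 -0.02565443 -0.07990421]
 [ 0.07921537  0.02683064 -0.99649638]] [-0.06020748  0.63680176  0.99164858]
wrist 355.1408413888932 355.1408413888932 284.1204375700526 211.85561424035134 [-0.00119301  0.          0.          0.          0.        ] [[ 0.26318056  0.96474386 -0.00229851]
 [ 0.91579323 -0.2490762   0.31509332]
 [ 0.30341184 -0.0850314  -0.94905791]] [-0.62371759 -0.04156503  0.38260101]
```

View pics/top0.png

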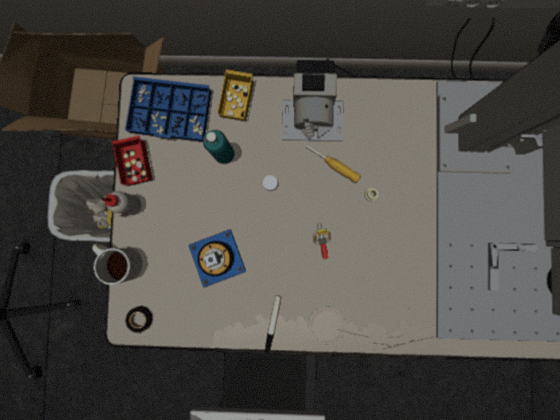

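View pics/scene0.png

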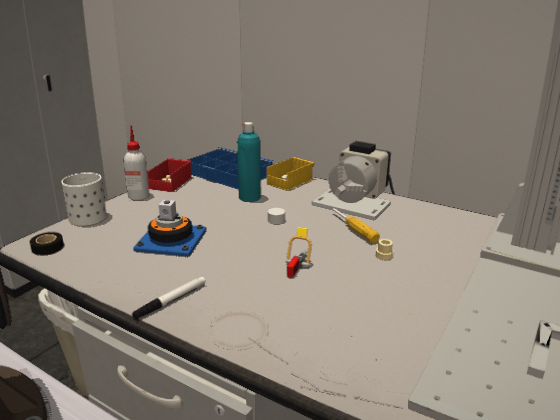

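The top view shows the stand at (217,258), the pin at (323,243) with its red tail toward the robot side, at (324,254), and the can, puck, bush and screwdriver well clear. I'll zoom in next.

```bash
python3 - <<'E'
import pickle,cv2,numpy as np
d=pickle.load(open("cap0.pkl","rb"))
def cr(n,x,y,w=80,h=60):
    g=d[n]["frame"][y:y+h,x:x+w]; g=cv2.resize(g,(400,300),interpolation=cv2.INTER_CUBIC); return np.clip(g*1.3,0,255).astype(np.uint8)
a=np.vstack([np.hstack([cr("top",177,228),cr("top",283,213)]),np.hstack([cr("scene",131,195),cr("scene",260,222)])])
cv2.imwrite("pics/crop0.png",a)
E
```

```text
(no output)
```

View pics/crop0.png

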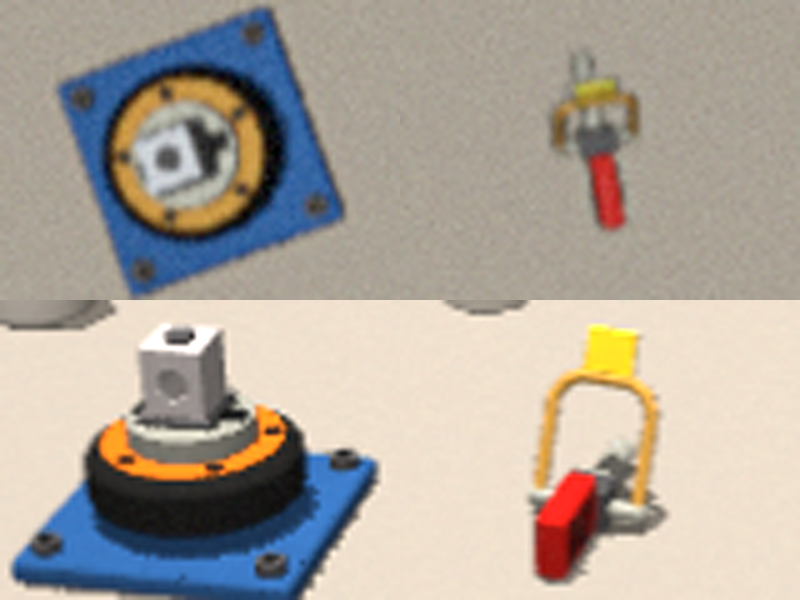

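View pics/wrist0.png

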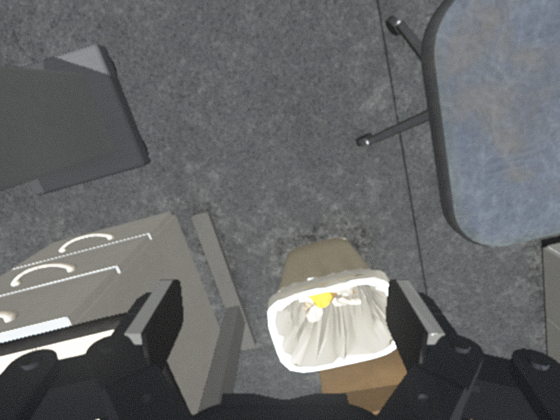

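The crops show the bore on the stub face toward the robot (scene pixel 165,212). The cross slot is exposed on the right of the stub, so the stub is shifted to the left (+y). The wrist view shows only the floor beside the desk. Next I measure stand and pin poses.

```bash
cat > h.py <<'E'
import cv2,numpy as np
def K(c): return np.array([[c["fx"],0,c["cx"]],[0,c["fy"],c["cy"]],[0,0,1.]])
def ray(c,uv,z):
    p=cv2.undistortPoints(np.array(uv,float).reshape(-1,1,2),K(c),np.array(c["dist"]))[:,0]
    d=np.c_[p,np.ones(len(p))]@c["R"]; o=-c["R"].T@c["t"]
    return o+d*((z-o[2])/d[:,2])[:,None]
def proj(c,X):
    return cv2.projectPoints(np.array(X,float).reshape(-1,1,3),cv2.Rodrigues(c["R"])[0],c["t"],K(c),np.array(c["dist"]))[0][:,0]
def blob(c,lo,hi,box=None):
    m=cv2.inRange(cv2.cvtColor(c["frame"],cv2.COLOR_BGR2HSV),lo,hi)
    if box: k=np.zeros_like(m); x,y,w,h=box; k[y:y+h,x:x+w]=1; m=m*k
    return m
def tf(pos,yaw,P):
    P=np.atleast_2d(P); co,s=np.cos(yaw),np.sin(yaw)
    return np.array(pos)+P@np.array([[co,s,0],[-s,co,0],[0,0,1]])
E
python3 - <<'E'
import pickle
from h import *
d=pickle.load(open("cap0.pkl","rb")); c=d["top"]; s=d["scene"]
print("scene cam",-s["R"].T@s["t"],"top cam",-c["R"].T@c["t"])
m=blob(c,(100,100,40),(125,255,255),(177,220,80,75))
pts=cv2.findNonZero(m)[:,0].astype(float)
h=cv2.convexHull(pts.astype(np.float32))[:,0]
W=ray(c,h,0.010)[:,:2].astype(np.float32)
r=cv2.minAreaRect(W); print("plate",r)
for n,cc,box in(("top",c,(283,213,80,60)),("scene",s,(260,222,80,60))):
    m=blob(cc,(0,140,60),(8,255,255),box)|blob(cc,(172,140,60),(180,255,255),box)
    p=cv2.findNonZero(m)[:,0]; print(n,"red",len(p),p.mean(0),p.min(0),p.max(0))
    if n=="top": print("tail rect z=.02",cv2.minAreaRect(ray(cc,p.astype(float),.020)[:,:2].astype(np.float32)))
    m=blob(cc,(24,150,80),(35,255,255),box); p=cv2.findNonZero(m)[:,0]; print("tab",len(p),p.mean(0))
# stub top in top view: crop corners (full px)
q=np.array([[132,140],[185,122],[203,180],[145,197]])/5+[177,228]
w=ray(c,q-0.5,.08); print("stubtop",w,w.mean(0))
print("screw",ray(c,[177+168/5-.5,228+158/5-.5],.083))
print("bore scene",ray(s,[131+171/5-.5,195+85/5-.5],.066))
E
```

```text
scene cam [-0.10428421 -0.51160262  0.45202063] top cam [ 0.55766979 -0.07043576  1.03757002]
plate ((0.5127362608909607, 0.10738572478294373), (0.10675323754549026, 0.10779792070388794), 22.140085220336914)
top red 66 [323.84848485 250.65151515] [321 244] [327 258]
tail rect z=.02 ((0.5369201302528381, -0.148783877491951), (0.03403062745928764, 0.010502624325454235), 10.672407150268555)
tab 13 [321.69230769 230.69230769]
scene red 164 [292.07317073 266.34756098] [287 256] [298 277]
tab 54 [301.31481481 230.90740741]
stubtop [[0.52005567 0.12620885 0.08      ]
 [0.52878153 0.10263751 0.08      ]
 [0.5032054  0.09352583 0.08      ]
 [0.49487088 0.11930983 0.08      ]] [0.51172837 0.11042051 0.08      ]
screw [[0.51265933 0.1090923  0.083     ]]
bore scene [[0.50221152 0.10709655 0.066     ]]
```

Call:
step_arm(motion=[0,0,-7.16,0,0,0,-1,0,0,-7.16,0,0,0,-1,0,0,-7.16,0,0,0,-1,0,0,-7.16,0,0,0,-1,0,0,-7.16,0,0,0,-1,0,0,0,-0.0078,-0.0318,0,-1,0,0,0,-0.0078,-0.0318,0,-1,0,0,0,-0.0078,-0.0318,0,-1,0,0,0,-0.0078,-0.0318,0,-1,0,0,0,-0.0078,-0.0318,0,-1,0,0,0,-0.0078,-0.0318,0,-1,0,0,0,-0.0078,-0.0318,0,-1,0,0,0,-0.0078,-0.0318,0,-1,0,0,0,-0.0078,-0.0318,0,-1])

```text
clock: 1.32
position: [0.331, 0.3583, 0.2313]
tool_rot: [-0.179, 0.984, 0.0, 0.0]
force: [0.8, 0.5, -0.5]
grip_width: 1.0
grip_force: 0.0
```

Call:
step_arm(motion=[0,0,0,-0.0004,-0.0301,0.006,-1,0,0,0,-0.0004,-0.0301,0.006,-1,0,0,0,-0.0004,-0.0301,0.006,-1,0,0,0,-0.0004,-0.0301,0.006,-1,0,0,0,-0.0004,-0.0301,0.006,-1,0,0,0,-0.0004,-0.0301,0.006,-1,0,0,0,-0.0004,-0.0301,0.006,-1,0,0,0,-0.0004,-0.0301,0.006,-1,0,0,0,-0.0004,-0.0301,0.006,-1,0,0,0,-0.0004,-0.0301,0.006,-1,0,0,0,0,0,0,-1,0,0,0,0,0,0,-1,0,0,0,0,0,0,-1])

```text
clock: 2.4
position: [0.4397, 0.0796, 0.1713]
tool_rot: [-0.178, 0.984, 0.0, -0.0]
force: [0.0, 0.9, 0.4]
grip_width: 0.999
grip_force: 0.0
```

```bash
python3 - <<'E'
from cell import bot
import cv2,pickle
s=bot.sense(); print(s["clock"],s["position"],s["tool_rot"],s["q"])
c=bot.capture("wrist"); pickle.dump(c,open("w1.pkl","wb")); cv2.imwrite("pics/w1.png",cv2.resize(c["frame"],(800,600)))
E
```

```text
2.4 [0.43972266 0.07955214 0.17126769] [-1.78239478e-01  9.83987114e-01  1.33847028e-04 -1.74419958e-04] [ 3.08422747e-02  3.26409862e-01  2.04904994e+00  3.07355381e-04
  7.66517447e-01 -1.89856948e+00]
```

View pics/w1.png

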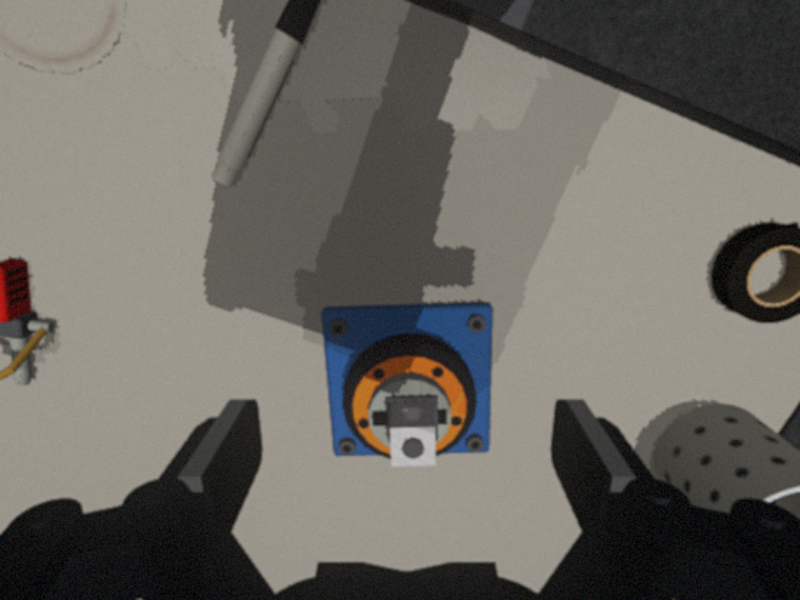

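Wrist view (800×600 scale): the plate corners are near (323,309), (492,303), (333,455) and (489,452). The stub's top is at (391..436, 428..467) and its front face, with the bore, is just above that at (412,412). The stub looks only slightly off-centre.

```bash
python3 - <<'E'
import pickle
from h import *
from scipy.optimize import least_squares
c=pickle.load(open("w1.pkl","rb")); d=pickle.load(open("cap0.pkl","rb")); s=d["scene"]; t=d["top"]
f=c["frame"]
g=f[255:335,220:350]; cv2.imwrite("pics/w1c.png",np.clip(cv2.resize(g,(780,480),interpolation=cv2.INTER_CUBIC)*1.4,0,255).astype(np.uint8))
k=0.7
pl=np.array([[323,309],[492,303],[489,452],[333,455]])*k-.15
P=ray(c,pl,.01)[:,:2].astype(np.float32); print(P, cv2.minAreaRect(P))
m=blob(c,(100,90,20),(125,255,255),(215,200,140,125))
h=cv2.convexHull(cv2.findNonZero(m))[:,0]; print("hull",cv2.minAreaRect(ray(c,h.astype(float),.01)[:,:2].astype(np.float32)))
# plate corners from top image, crop px
q=np.array([[60,88],[270,8],[345,215],[135,298]])/5+[177,228]-.5
W=ray(t,q,.01)[:,:2].astype(np.float32);print("top",cv2.minAreaRect(W),W.mean(0))
print("stubtop",ray(c,np.array([[391,428],[436,428],[435,466],[391,466]])*k-.15,.08).mean(0))
E
```

```text
[[0.48117134 0.03778635]
 [0.43977347 0.13688476]
 [0.54164815 0.17899415]
 [0.58243984 0.07719776]] ((0.5108845829963684, 0.10759543627500534), (0.11022806167602539, 0.10966525226831436), 21.83688735961914)
hull ((0.5108392834663391, 0.10735276341438293), (0.11019138991832733, 0.10829233378171921), 22.25005531311035)
top ((0.5123670697212219, 0.10615015029907227), (0.10703476518392563, 0.1087949275970459), 22.4000186920166) [0.5126439  0.10637496]
stubtop [0.51252297 0.11017539 0.08      ]
```

View pics/w1c.png

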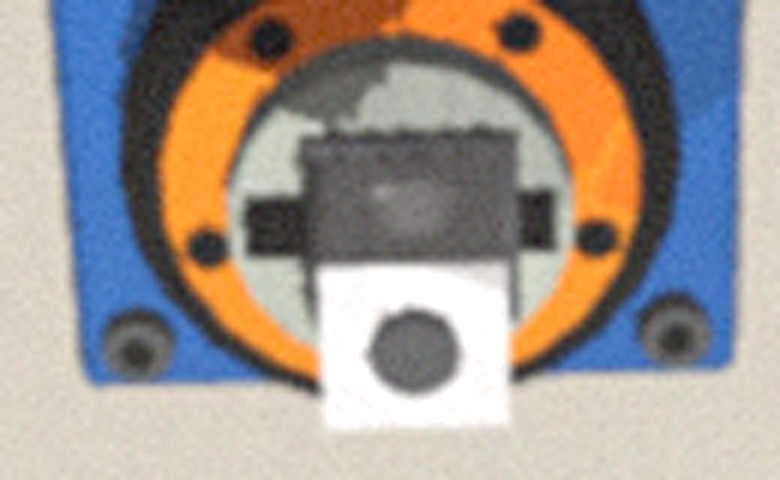

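The zoom shows slot ends at 248 and 553 with the stub at 303..515, so it is about 1 to 2 mm off toward +y. I'll move over the pin now.

Call:
step_arm(motion=[0,0,5,0,0,0,-1,0,0,5,0,0,0,-1,0,0,0,-0.006,-0.0269,0.0022,-1,0,0,0,-0.006,-0.0269,0.0022,-1,0,0,0,-0.006,-0.0269,0.0022,-1,0,0,0,-0.006,-0.0269,0.0022,-1,0,0,0,-0.006,-0.0269,0.0022,-1,0,0,0,-0.006,-0.0269,0.0022,-1,0,0,0,-0.006,-0.0269,0.0022,-1,0,0,0,-0.006,-0.0269,0.0022,-1,0,0,0,-0.006,-0.0269,0.0022,-1,0,0,0,0,0,0,-1,0,0,0,0,0,0,-1,0,0,0,0,0,0,-1])

```text
clock: 3.62
position: [0.5372, -0.1473, 0.1515]
tool_rot: [-0.093, 0.996, 0.0, -0.0]
force: [0.5, -0.5, -0.4]
grip_width: 1.0
grip_force: 0.0
```

```bash
python3 - <<'E'
from cell import bot
import pickle
from h import *
from scipy.spatial.transform import Rotation as R
s=bot.sense(); M=R.from_quat(s["tool_rot"]).as_matrix(); print(s["position"],M[:,0],s["force"])
c=bot.capture("wrist"); pickle.dump(c,open("w2.pkl","wb"))
m=blob(c,(0,140,40),(8,255,255))|blob(c,(172,140,40),(180,255,255))
p=cv2.findNonZero(m)[:,0]; print(len(p),p.min(0),p.max(0))
x,y=p.mean(0).astype(int); x0=max(x-80,0);y0=max(y-50,0)
cv2.imwrite("pics/w2.png",np.clip(cv2.resize(c["frame"][y0:y0+120,x0:x0+160],(800,600),interpolation=cv2.INTER_CUBIC)*1.3,0,255).astype(np.uint8)); print(x0,y0)
E
```

```text
[ 0.53715437 -0.14734116  0.15148778] [-9.82831242e-01 -1.84506271e-01  4.31102680e-04] [ 0.47185193 -0.54231142 -0.44274854]
659 [275 173] [291 220]
202 146
```

View pics/w2.png

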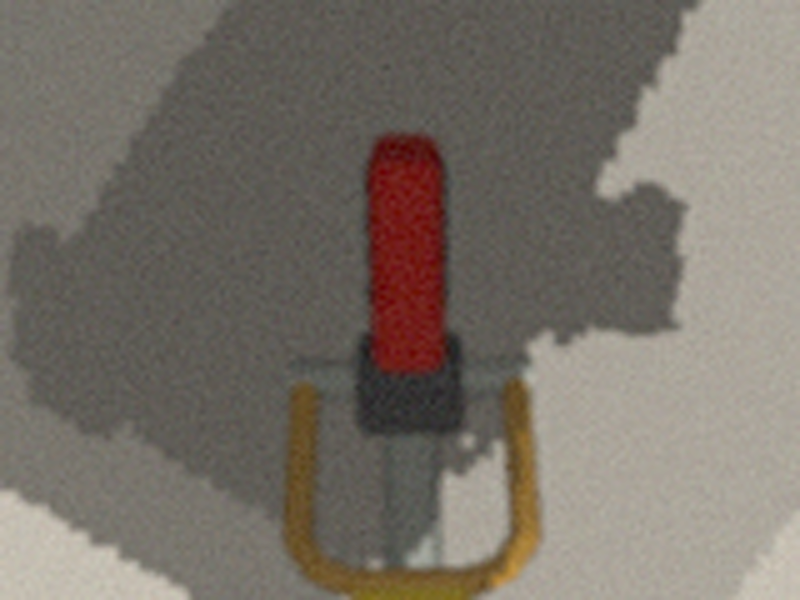

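The crop shows the tail's top face from (404,165) at the back to (409,370) at the head, with the ring open beyond it.

```bash
python3 - <<'E'
import pickle
from h import *
c=pickle.load(open("w2.pkl","rb"))
q=np.array([[404,163],[409,371],[412,432],[411,560]])/5+[202,146]-.4
for z,i in((.024,0),(.024,1),(.017,2),(.012,3)): print(z,ray(c,q[i],z))
a,b=ray(c,q[:2],.024); v=b-a; yaw=np.arctan2(v[1],v[0]); print(np.hypot(*v[:2]),np.degrees(yaw))
u=v/np.linalg.norm(v); t=(a+b)/2-u*.003; print("tail pt",t)
M0=np.array([-.98283,-.1845]); My=np.array([-.1845,.98283]); dd=t[:2]-[.53715,-.14734]; print("tool shift",dd@M0,dd@My)
E
```

```text
0.024 [[ 0.51918772 -0.15277944  0.024     ]]
0.024 [[ 0.55292832 -0.14569258  0.024     ]]
0.017 [[ 0.56600272 -0.14276093  0.017     ]]
0.012 [[ 0.5917045  -0.13813867  0.012     ]]
0.034476829590997085 11.861950043220517
tail pt [ 0.53312209 -0.14985267  0.024     ]
tool shift 0.004422343323548445 -0.0017263808799066543
```

Call:
step_arm(motion=[0,0,-1,0.0044,-0.0017,0.02,-1,0,0,0,0,0,0.025,-1,0,0,0,0,0,0.025,-1,0,0,0,0,0,0.025,-1,0,0,0,0,0,0.025,-1,0,0,0,0,0,0.017,-1,0,0,0,0,0,0.0105,-1,0,0,0,0,0,0,-1,0,0,0,0,0,0,1,0,0,0,0,0,0,1,0,0,0,0,0,0,1,0,0,0,0,0,0,1,0,0,0,0,0,0,1,0,0,0,0,0,0,1,0,0,0,0,0,0,1,0,0,0,0,0,0,1,0,0,0,0,0,0,1,0,0,0,0,0,0,1], force=60)

```text
clock: 5.17
position: [0.5336, -0.1512, 0.0047]
tool_rot: [-0.101, 0.995, -0.0, 0.0]
force: [-1.3, 0.5, 7.0]
grip_width: 0.125
grip_force: 58.8
```

Call:
step_arm(motion=[0,0,0,0,0,-0.01,1,0,0,0,0,0,-0.03,1,0,0,0,0,0,-0.04,1,0,0,0,0,0,-0.04,1,0,0,-5.2,0,0,0,1,0,0,-5.2,0,0,0,1,0,0,0,0.0017,0.025,0,1,0,0,0,0.0017,0.025,0,1,0,0,0,0.0017,0.025,0,1,0,0,0,0.0017,0.025,0,1,0,0,0,0.0017,0.025,0,1,0,0,0,0.0017,0.025,0,1,0,0,0,0.0017,0.025,0,1,0,0,0,0.0017,0.025,0,1,0,0,0,0.0017,0.025,0,1,0,0,0,0.0017,0.025,0,1,0,0,0,0,0,0,1,0,0,0,0,0,0,1,0,0,0,0,0,0,1])

```text
clock: 6.75
position: [0.4245, 0.0741, 0.1244]
tool_rot: [-0.191, 0.982, -0.0, 0.0]
force: [-0.1, -1.2, -3.0]
grip_width: 0.123
grip_force: 58.9
```

```bash
python3 - <<'E'
from cell import bot
import pickle
from h import *
from scipy.spatial.transform import Rotation as R
s=bot.sense(); M=R.from_quat(s["tool_rot"]).as_matrix(); print(s["position"],M[:,0],s["force"])
d={n:bot.capture(n) for n in("scene","top","wrist")}; pickle.dump(d,open("c3.pkl","wb"))
def cr(n,x,y,w,h,W,H): return cv2.resize(d[n]["frame"][y:y+h,x:x+w],(W,H),interpolation=cv2.INTER_CUBIC)
a=np.vstack([np.hstack([cr("scene",110,140,112,84,400,300),cr("top",150,210,112,84,400,300)]),cr("wrist",160,170,240,90,800,300)])
cv2.imwrite("pics/c3.png",np.clip(a*1.3,0,255).astype(np.uint8))
E
```

```text
[0.42451776 0.07413674 0.12439122] [-9.27197983e-01 -3.74570768e-01 -7.99374307e-04] [-0.10836784 -1.17303844 -2.96655679]
```

View pics/c3.png

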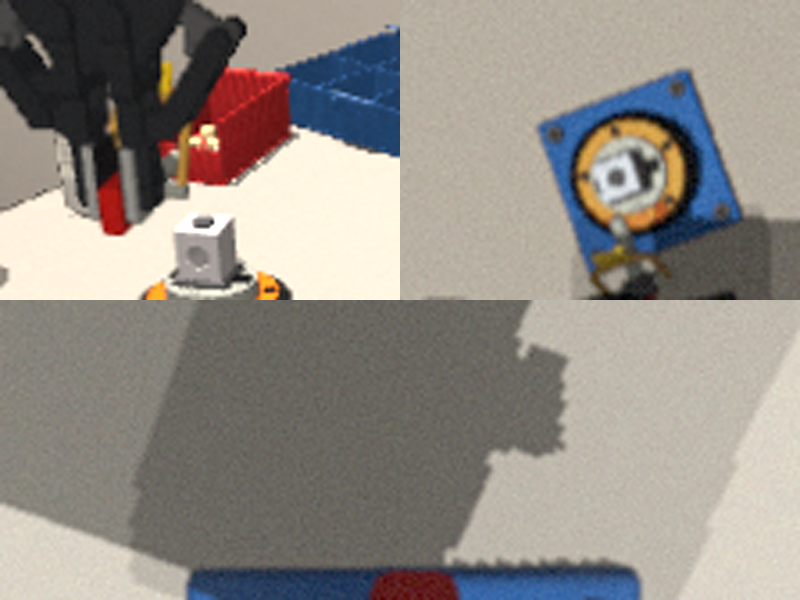

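The scene crop shows the pin held level in front of and above the stub. In the top crop its tip is at about (220,222) and the stub screw at (217,178).

```bash
python3 - <<'E'
import pickle
from h import *
d=pickle.load(open("c3.pkl","rb")); t=d["top"]
g=t["frame"][245:300,190:245]; cv2.imwrite("pics/c4.png",np.clip(cv2.resize(g,(600,600),interpolation=cv2.INTER_CUBIC)*1.3,0,255).astype(np.uint8))
yaw=np.radians(22); tcp=np.array([.4245,.0741,.1197])
pr=lambda X:(proj(t,X)-[190,245]+.5)*600/55
print("pred pin axis top shoulder,tip",pr(tf(tcp,yaw,[[34,0,12],[67,0,12],[71,0,7]]@np.eye(3)*1e-3)))
for c in((.5109,.1075),(.512,.1095)): print("pred stub top corners",pr(tf([*c,0],yaw,np.array([[-12,-12,80],[-12,12,80],[12,12,80],[12,-12,80],[0,0,83]])*1e-3)).round(0).tolist())
E
```

```text
pred pin axis top shoulder,tip [[280.01083329 467.86575397]
 [222.6898887  306.37715771]
 [220.6580755  285.09145146]]
pred stub top corners [[309.0, 202.0], [200.0, 243.0], [161.0, 133.0], [270.0, 92.0], [232.0, 168.0]]
pred stub top corners [[300.0, 197.0], [190.0, 237.0], [151.0, 127.0], [260.0, 86.0], [223.0, 162.0]]
```

View pics/c4.png

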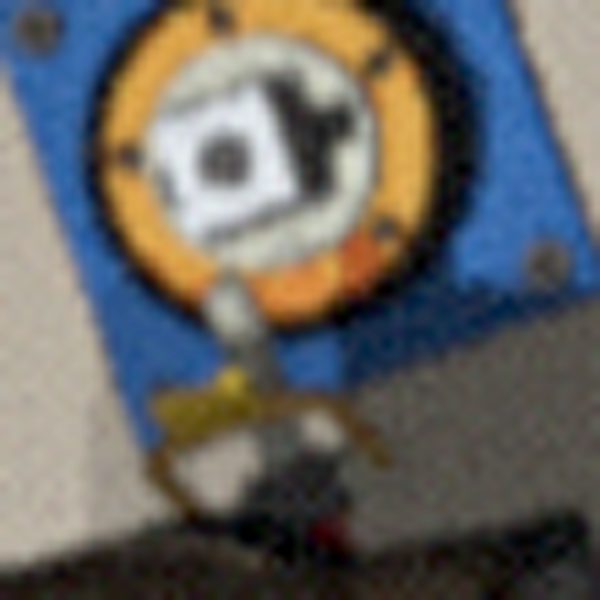

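Comparing with the projection, the stub fits a centre of (0.512, 0.1095) and the pin is within about 1 mm of its axis. I'll lower the pin to bore height.

Call:
step_arm(motion=[0,0,0,0,0.0005,0.02,1,0,0,0,0,0,0.02,1,0,0,0,0,0,0.0157,1,0,0,0,0,0,0.005,1,0,0,0,0,0,0,1,0,0,0,0,0,0,1,0,0,0,-0.003,0,0,1,0,0,0,-0.003,0,0,1,0,0,0,0,0,0,1,0,0,0,0,0,0,1])

```text
clock: 7.73
position: [0.43, 0.0771, 0.0638]
tool_rot: [-0.191, 0.982, -0.0, 0.001]
force: [-0.0, -0.1, -1.3]
grip_width: 0.122
grip_force: 58.8
```

Call:
step_arm(motion=[0,0,0,-0.001,0,0,1,0,0,0,-0.001,0,0,1,0,0,0,-0.001,0,0,1,0,0,0,0,0,0,1])

```text
clock: 8.07
position: [0.4325, 0.0782, 0.0633]
tool_rot: [-0.191, 0.982, 0.0, 0.0]
force: [-0.5, -0.3, -1.1]
grip_width: 0.121
grip_force: 58.8
```

Call:
step_arm(motion=[0,0,0,-0.001,0,0,1,0,0,0,-0.001,0,0,1,0,0,0,0,0,0,1])

```text
clock: 8.32
position: [0.4343, 0.079, 0.0633]
tool_rot: [-0.191, 0.982, 0.0, 0.0]
force: [-0.2, 0.1, -1.9]
grip_width: 0.127
grip_force: 58.8
```

Call:
step_arm(motion=[0,0,0,-0.001,0,0,1,0,0,0,0,0,0,1])

```text
clock: 8.48
position: [0.4353, 0.0793, 0.0633]
tool_rot: [-0.191, 0.982, 0.0, 0.0]
force: [-0.4, -0.5, -1.8]
grip_width: 0.126
grip_force: 58.8
```

Call:
step_arm(motion=[0,0,0,-0.001,0,0,1,0,0,0,0,0,0,1])

```text
clock: 8.65
position: [0.4362, 0.0797, 0.0633]
tool_rot: [-0.191, 0.982, 0.0, 0.0]
force: [-0.2, -0.9, -1.3]
grip_width: 0.125
grip_force: 58.8
```

Call:
step_arm(motion=[0,0,0,-0.001,0,-0.0003,1,0,0,0,0,0,0,1])

```text
clock: 8.82
position: [0.4372, 0.08, 0.0636]
tool_rot: [-0.191, 0.982, 0.0, 0.0]
force: [0.6, -0.2, -1.7]
grip_width: 0.124
grip_force: 58.8
```

Call:
step_arm(motion=[0,0,0,-0.001,0,0,1,0,0,0,0,0,0,1])

```text
clock: 8.98
position: [0.438, 0.0804, 0.0636]
tool_rot: [-0.191, 0.982, 0.0, 0.0]
force: [-0.4, 1.0, -0.9]
grip_width: 0.125
grip_force: 58.8
```

Call:
step_arm(motion=[0,0,0,-0.001,0,0,1,0,0,0,0,0,0,1])

```text
clock: 9.15
position: [0.439, 0.0808, 0.0636]
tool_rot: [-0.191, 0.982, 0.0, 0.0]
force: [0.5, 0.8, -2.0]
grip_width: 0.125
grip_force: 58.8
```

Call:
step_arm(motion=[0,0,0,-0.001,0,0,1,0,0,0,-0.001,0,0,1,0,0,0,0,0,0,1])

```text
clock: 9.4
position: [0.4409, 0.0816, 0.0636]
tool_rot: [-0.191, 0.982, 0.0, 0.0]
force: [-0.2, -0.6, -2.1]
grip_width: 0.126
grip_force: 58.8
```

Call:
step_arm(motion=[0,0,0,-0.001,0,0,1,0,0,0,-0.001,0,0,1,0,0,0,0,0,0,1])

```text
clock: 9.65
position: [0.4427, 0.0823, 0.0636]
tool_rot: [-0.191, 0.982, 0.0, 0.0]
force: [-0.5, 0.2, -1.2]
grip_width: 0.126
grip_force: 58.8
```

Call:
step_arm(motion=[0,0,0,-0.001,0,0,1,0,0,0,-0.001,0,0,1,0,0,0,0,0,0,1])

```text
clock: 9.9
position: [0.4446, 0.0831, 0.0636]
tool_rot: [-0.191, 0.982, 0.0, 0.0]
force: [0.3, -0.8, -2.2]
grip_width: 0.124
grip_force: 58.8
```

Call:
step_arm(motion=[0,0,0,-0.0015,0,0,1,0,0,0,-0.0015,0,0,1,0,0,0,-0.0015,0,0,1,0,0,0,-0.0015,0,0,1,0,0,0,0,0,0,1])

```text
clock: 10.32
position: [0.4503, 0.0854, 0.0636]
tool_rot: [-0.191, 0.982, 0.0, 0.0]
force: [-0.4, 0.6, -2.7]
grip_width: 0.124
grip_force: 58.8
```

Call:
step_arm(motion=[0,0,0,-0.0015,0,0,1,0,0,0,-0.0015,0,0,1,0,0,0,-0.0015,0,0,1,0,0,0,-0.0015,0,0,1,0,0,0,0,0,0,1])

```text
clock: 10.73
position: [0.4558, 0.0876, 0.0636]
tool_rot: [-0.191, 0.982, 0.0, 0.0]
force: [1.3, -0.2, -2.0]
grip_width: 0.126
grip_force: 58.8
```

Call:
step_arm(motion=[0,0,0,-0.0015,0,0,1,0,0,0,-0.0015,0,0,1,0,0,0,-0.0015,0,0,1,0,0,0,-0.0015,0,0,1,0,0,0,0,0,0,1])

```text
clock: 11.15
position: [0.4614, 0.0898, 0.0636]
tool_rot: [-0.191, 0.982, 0.0, 0.0]
force: [0.2, -0.1, -1.9]
grip_width: 0.126
grip_force: 58.8
```

Call:
step_arm(motion=[0,0,0,-0.001,0,0,1,0,0,0,-0.001,0,0,1,0,0,0,-0.001,0,0,1,0,0,0,-0.001,0,0,1,0,0,0,0,0,0,1])

```text
clock: 11.57
position: [0.465, 0.0913, 0.0636]
tool_rot: [-0.191, 0.982, 0.0, 0.0]
force: [-0.3, 0.2, -2.0]
grip_width: 0.132
grip_force: 58.8
```

Call:
step_arm(motion=[0,0,0,-0.001,0,0,1,0,0,0,-0.001,0,0,1,0,0,0,0,0,0,1])

```text
clock: 11.82
position: [0.4668, 0.0921, 0.0636]
tool_rot: [-0.191, 0.982, 0.0, 0.0]
force: [-1.0, -0.4, -1.6]
grip_width: 0.126
grip_force: 58.8
```

Call:
step_arm(motion=[0,0,0,-0.001,0,0,1,0,0,0,0,0,0,1])

```text
clock: 11.98
position: [0.4677, 0.0924, 0.0636]
tool_rot: [-0.191, 0.982, 0.0, 0.0]
force: [-0.1, 0.2, -2.4]
grip_width: 0.125
grip_force: 58.8
```

Call:
step_arm(motion=[0,0,0,-0.0005,0,0,1,0,0,0,0,0,0,1])

```text
clock: 12.15
position: [0.4681, 0.0926, 0.0636]
tool_rot: [-0.191, 0.982, 0.0, 0.0]
force: [0.8, 0.4, -1.3]
grip_width: 0.124
grip_force: 58.8
```

Call:
step_arm(motion=[0,0,0,-0.0005,0,0,1,0,0,0,0,0,0,1])

```text
clock: 12.32
position: [0.4684, 0.0927, 0.0636]
tool_rot: [-0.191, 0.982, 0.0, -0.0]
force: [-0.6, -0.6, -1.7]
grip_width: 0.123
grip_force: 58.8
```

Call:
step_arm(motion=[0,0,0,-0.0005,0,0,1,0,0,0,0,0,0,1])

```text
clock: 12.48
position: [0.4684, 0.0928, 0.0635]
tool_rot: [-0.191, 0.982, 0.0, -0.001]
force: [-3.5, -2.6, -0.4]
grip_width: 0.129
grip_force: 59.1
```

Call:
step_arm(motion=[0,0,0,-0.0005,0,0,1,0,0,0,0,0,0,1])

```text
clock: 12.65
position: [0.4685, 0.0929, 0.0635]
tool_rot: [-0.191, 0.982, 0.0, -0.001]
force: [-4.4, -4.6, 0.9]
grip_width: 0.126
grip_force: 59.3
```

```bash
python3 - <<'E'
from cell import bot
from h import *
d={n:bot.capture(n) for n in("scene","top")}
def cr(n,x,y,w,h,W,H): return cv2.resize(d[n]["frame"][y:y+h,x:x+w],(W,H),interpolation=cv2.INTER_CUBIC)
a=np.hstack([cr("scene",125,160,80,80,400,400),cr("top",177,225,80,80,400,400)])
cv2.imwrite("pics/c5.png",np.clip(a*1.3,0,255).astype(np.uint8))
E
```

```text
(no output)
```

View pics/c5.png

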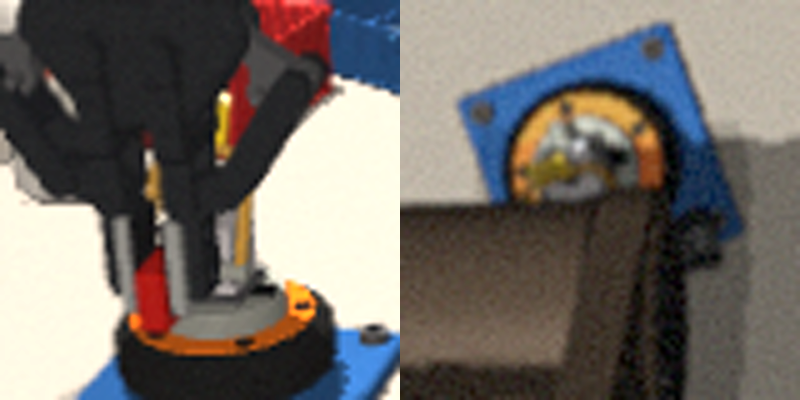

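The views show the pin through the stub with the head against its face and the ring still open. The contact force of about 6 N and the TCP position both agree with the shoulder being home. I'll hold briefly, then release and lift.

Call:
step_arm(motion=[0,0,0,-0.0003,0,0,1,0,0,0,0,0,0,1,0,0,0,0,0,0,1,0,0,0,0,0,0,1])

```text
clock: 13.08
position: [0.4684, 0.0929, 0.0635]
tool_rot: [-0.191, 0.982, 0.0, -0.001]
force: [-6.3, -4.8, 2.7]
grip_width: 0.13
grip_force: 59.4
```

Call:
step_arm(motion=[0,0,0,0,0,0,0.2,0,0,0,0,0,0,0.2,0,0,0,0,0,0,0.2,0,0,0,0,0,0,0.2,0,0,0,0,0,0,0.2,0,0,0,0,0,-0.005,0.2,0,0,0,0,0,-0.01,0.2,0,0,0,0,0,-0.02,0.2,0,0,0,0,0,-0.025,0.2,0,0,0,0,0,-0.027,0.2,0,0,0,0,0,0,1,0,0,0,0,0,0,1,0,0,0,0,0,0,1,0,0,0,0,0,0,1,0,0,0,0,0,0,1,0,0,0,0,0,0,1], force=30)

```text
clock: 14.42
position: [0.4694, 0.0932, 0.1498]
tool_rot: [-0.191, 0.982, 0.0, -0.001]
force: [-0.0, 0.9, 0.4]
grip_width: -0.003
grip_force: 0.0
```

```bash
cat > pos.py <<'E'
from cell import bot
from h import *
import sys
s=bot.sense(); p=s["position"]; yaw=np.radians(22); d=p[:2]-[.512,.1095]
print("s,y,z mm",(d@[np.cos(yaw),np.sin(yaw)])*1e3,(d@[-np.sin(yaw),np.cos(yaw)])*1e3,p[2]*1e3,"F",s["force"].round(1),s["grip_width"])
for n in("scene","top"):
    c=bot.capture(n); box={"scene":(120,130,100,110),"top":(170,210,100,100)}[n]
    m=blob(c,(24,150,80),(35,255,255),box); q=cv2.findNonZero(m)
    print(n,"yellow",None if q is None else (len(q),q[:,0].mean(0)))
    for e in(65,0,-3.2):
        e=np.radians(e); X=tf([.512,.1095,0],yaw,[[-.0195+.054*np.cos(e),0,.066+.054*np.sin(e)]]); print(" pred",proj(c,X))
E
python3 pos.py
```

```text
s,y,z mm -45.59346111040092 0.834993496476521 149.84908923715096 F [-0.   0.9  0.4] -0.0029571527743646408
scene yellow (31, array([166.64516129, 184.83870968]))
 pred [[165.82407865 184.43753022]]
 pred [[173.85412207 202.16367435]]
 pred [[173.9607393  203.60672387]]
top yellow (5, array([207.2, 259.8]))
 pred [[206.59181137 258.56843757]]
 pred [[206.24454132 244.79149546]]
 pred [[206.51759835 244.81503567]]
```

The tab is within about 1 px of its predicted open position, so the pin is seated. I'll move the closed fingertips behind the tab.

Call:
step_arm(motion=[0,0,0,-0.008,0,0.0126,1,0,0,0,-0.008,0,0.0126,1,0,0,0,-0.008,0,0.0126,1,0,0,0,-0.003,0,0,1,0,0,0,-0.002,0,0,1,0,0,0,0,0,0,1,0,0,0,0,0,0,1])

```text
clock: 15.1
position: [0.4965, 0.104, 0.1134]
tool_rot: [-0.191, 0.982, 0.0, 0.0]
force: [-0.3, -0.3, -0.6]
grip_width: 0.001
grip_force: 0.0
```

Call:
step_arm(motion=[0,0,0,-0.002,0,0,1,0,0,0,-0.002,0,0,1,0,0,0,-0.002,0,0.001,1,0,0,0,0,0,0,1])

```text
clock: 15.43
position: [0.5025, 0.1064, 0.1119]
tool_rot: [-0.191, 0.982, 0.0, 0.0]
force: [-0.3, -0.4, 1.1]
grip_width: -0.004
grip_force: 0.2
```

Call:
step_arm(motion=[0,0,0,-0.002,0,0.001,1,0,0,0,-0.002,0,0.001,1,0,0,0,-0.002,0,0.001,1,0,0,0,0,0,0,1])

```text
clock: 15.77
position: [0.508, 0.1087, 0.1086]
tool_rot: [-0.191, 0.982, 0.0, -0.0]
force: [-0.4, -0.2, 0.7]
grip_width: 0.002
grip_force: 0.3
```

```bash
python3 pos.py
```

```text
s,y,z mm -4.033391904564218 0.7535583009070909 108.55805782704702 F [-0.4 -0.2  0.7] 0.0018978282531516653
scene yellow (11, array([171.36363636, 186.18181818]))
 pred [[165.82407865 184.43753022]]
 pred [[173.85412207 202.16367435]]
 pred [[173.9607393  203.60672387]]
top yellow None
 pred [[206.59181137 258.56843757]]
 pred [[206.24454132 244.79149546]]
 pred [[206.51759835 244.81503567]]
```

Call:
step_arm(motion=[0,0,0,-0.0017,0,0.0013,1,0,0,0,-0.0017,0,0.0013,1,0,0,0,-0.0017,0,0.0014,1,0,0,0,-0.0017,0,0.0015,1,0,0,0,0,0,0,1])

```text
clock: 16.28
position: [0.5142, 0.1112, 0.103]
tool_rot: [-0.191, 0.982, 0.0, -0.0]
force: [0.5, -0.7, 0.7]
grip_width: 0.002
grip_force: 0.4
```

Call:
step_arm(motion=[0,0,0,-0.0017,0,0.0016,1,0,0,0,-0.0017,0,0.0016,1,0,0,0,-0.0017,0,0.0017,1,0,0,0,-0.0017,0,0.0017,1,0,0,0,0,0,0,1])

```text
clock: 16.7
position: [0.5205, 0.1137, 0.0963]
tool_rot: [-0.191, 0.982, 0.0, -0.0]
force: [0.2, 0.2, 1.2]
grip_width: 0.002
grip_force: 0.6
```

Call:
step_arm(motion=[0,0,0,-0.003,0,0.0003,1,0,0,0,-0.003,0,0.0003,1,0,0,0,-0.003,0,0.0003,1,0,0,0,0,0,0,1])

```text
clock: 17.03
position: [0.5292, 0.1172, 0.0957]
tool_rot: [-0.191, 0.982, 0.0, 0.0]
force: [0.0, 0.3, 0.6]
grip_width: 0.001
grip_force: 0.6
```

Call:
step_arm(motion=[0,0,0,-0.003,0,0.0003,1,0,0,0,-0.003,0,0.0003,1,0,0,0,-0.003,0,0.0003,1,0,0,0,-0.003,0,0.0003,1,0,0,0,0,0,0,1])

```text
clock: 17.45
position: [0.5405, 0.1217, 0.0946]
tool_rot: [-0.191, 0.982, 0.0, 0.0]
force: [-0.0, -0.0, 0.8]
grip_width: -0.001
grip_force: 0.8
```

```bash
python3 pos.py
```

```text
s,y,z mm 31.043129662162894 0.6511148494862254 94.61906521888996 F [-0.  -0.   0.8] -0.0006652151991330512
scene yellow (9, array([172.88888889, 192.55555556]))
 pred [[165.82407865 184.43753022]]
 pred [[173.85412207 202.16367435]]
 pred [[173.9607393  203.60672387]]
top yellow None
 pred [[206.59181137 258.56843757]]
 pred [[206.24454132 244.79149546]]
 pred [[206.51759835 244.81503567]]
```

Next I press down, moving s to about 37 and z toward 72.

Call:
step_arm(motion=[0,0,0,-0.002,0,0.002,1,0,0,0,-0.002,0,0.002,1,0,0,0,-0.002,0,0.002,1,0,0,0,0,0,0.002,1,0,0,0,0,0,0.002,1,0,0,0,0,0,0,1])

```text
clock: 18.05
position: [0.5455, 0.1238, 0.0843]
tool_rot: [-0.191, 0.982, 0.0, 0.0]
force: [1.3, 0.2, 2.4]
grip_width: -0.001
grip_force: 1.0
```

Call:
step_arm(motion=[0,0,0,0,0,0.0015,1,0,0,0,0,0,0.0015,1,0,0,0,0,0,0.0015,1,0,0,0,0,0,0.0015,1,0,0,0,0,0,0,1])

```text
clock: 18.47
position: [0.5452, 0.1237, 0.0783]
tool_rot: [-0.191, 0.982, 0.0, -0.0]
force: [2.1, 1.2, 2.9]
grip_width: -0.001
grip_force: 1.0
```

Call:
step_arm(motion=[0,0,0,0,0,0.001,1,0,0,0,0,0,0.001,1,0,0,0,0,0,0.001,1,0,0,0,0,0,0,1])

```text
clock: 18.8
position: [0.5453, 0.1237, 0.0754]
tool_rot: [-0.191, 0.982, 0.0, -0.0]
force: [0.6, 0.5, 2.1]
grip_width: -0.002
grip_force: 1.0
```

Call:
step_arm(motion=[0,0,0,0,0,0.001,1,0,0,0,0,0,0.001,1,0,0,0,0,0,0,1])

```text
clock: 19.05
position: [0.5456, 0.1238, 0.0737]
tool_rot: [-0.191, 0.982, 0.0, 0.0]
force: [0.6, 1.2, 4.8]
grip_width: 0.002
grip_force: 2.7
```

Call:
step_arm(motion=[0,0,0,0,0,0.001,1,0,0,0,0,0,0.001,1,0,0,0,0,0,0,1])

```text
clock: 19.3
position: [0.5459, 0.1239, 0.0721]
tool_rot: [-0.191, 0.982, 0.0, 0.001]
force: [2.7, 2.0, 5.8]
grip_width: 0.003
grip_force: 2.9
```

Call:
step_arm(motion=[0,0,0,0,0,0.001,1,0,0,0,0,0,0.0005,1,0,0,0,0,0,0,1])

```text
clock: 19.55
position: [0.5463, 0.124, 0.0709]
tool_rot: [-0.19, 0.982, 0.0, 0.001]
force: [2.1, 0.8, 11.2]
grip_width: -0.001
grip_force: 5.2
```

Call:
step_arm(motion=[0,0,0,0,0,0.0007,1,0,0,0,0,0,0,1])

```text
clock: 19.72
position: [0.546, 0.1239, 0.07]
tool_rot: [-0.191, 0.982, -0.0, 0.001]
force: [2.5, 0.4, 2.0]
grip_width: -0.001
grip_force: 1.3
```

Call:
step_arm(motion=[0,0,0,0,0,0.0007,1,0,0,0,0,0,0,1])

```text
clock: 19.88
position: [0.5459, 0.1238, 0.0689]
tool_rot: [-0.191, 0.982, 0.0, 0.001]
force: [3.7, 2.3, 5.1]
grip_width: 0.001
grip_force: 2.3
```

Call:
step_arm(motion=[0,0,0,0,0,0.0007,1,0,0,0,0,0,0,1])

```text
clock: 20.05
position: [0.5459, 0.1239, 0.0684]
tool_rot: [-0.191, 0.982, -0.0, 0.001]
force: [3.7, 1.8, 7.4]
grip_width: 0.001
grip_force: 4.0
```

Call:
step_arm(motion=[0,0,0,0,0,0.0007,1,0,0,0,0,0,0,1])

```text
clock: 20.22
position: [0.546, 0.1239, 0.0676]
tool_rot: [-0.191, 0.982, 0.0, 0.001]
force: [3.9, 2.1, 5.6]
grip_width: -0.0
grip_force: 2.8
```

Call:
step_arm(motion=[0,0,0,0,0,0.0007,1,0,0,0,0,0,0,1])

```text
clock: 20.38
position: [0.5461, 0.1239, 0.067]
tool_rot: [-0.191, 0.982, 0.0, 0.001]
force: [2.8, 2.3, 7.7]
grip_width: -0.0
grip_force: 3.9
```

Call:
step_arm(motion=[0,0,0,0,0,0.0007,1,0,0,0,0,0,0,1])

```text
clock: 20.55
position: [0.546, 0.1239, 0.0662]
tool_rot: [-0.19, 0.982, 0.0, 0.001]
force: [3.7, 2.1, 5.5]
grip_width: 0.0
grip_force: 2.8
```

Call:
step_arm(motion=[0,0,0,0,0,0.0007,1,0,0,0,0,0,0,1])

```text
clock: 20.72
position: [0.5459, 0.1239, 0.0654]
tool_rot: [-0.191, 0.982, 0.0, 0.001]
force: [3.2, 1.8, 4.1]
grip_width: 0.0
grip_force: 2.1
```

Call:
step_arm(motion=[0,0,0,0,0,0.0005,1,0,0,0,0,0,0,1])

```text
clock: 20.88
position: [0.5459, 0.1239, 0.0648]
tool_rot: [-0.191, 0.982, 0.0, 0.001]
force: [3.4, 1.7, 5.5]
grip_width: 0.0
grip_force: 3.0
```

```bash
python3 pos.py
```

```text
s,y,z mm 36.78597373119378 0.6367667820559016 64.84972067532782 F [3.4 1.7 5.5] 0.00043124211528750494
scene yellow (1, array([178., 202.]))
 pred [[165.82407865 184.43753022]]
 pred [[173.85412207 202.16367435]]
 pred [[173.9607393  203.60672387]]
top yellow None
 pred [[206.59181137 258.56843757]]
 pred [[206.24454132 244.79149546]]
 pred [[206.51759835 244.81503567]]
```

Call:
step_arm(motion=[0,0,0,0,0,0.0007,1,0,0,0,0,0,0,1])

```text
clock: 21.15
position: [0.5455, 0.1238, 0.0639]
tool_rot: [-0.191, 0.982, 0.0, 0.0]
force: [1.9, 1.8, 3.7]
grip_width: -0.001
grip_force: 2.0
```

Call:
step_arm(motion=[0,0,0,0,0,0.0007,1,0,0,0,0,0,0,1])

```text
clock: 21.32
position: [0.5455, 0.1238, 0.0632]
tool_rot: [-0.191, 0.982, 0.0, 0.0]
force: [2.6, 2.7, 5.3]
grip_width: -0.0
grip_force: 2.6
```

Call:
step_arm(motion=[0,0,0,0,0,0.0007,1,0,0,0,0,0,0,1])

```text
clock: 21.48
position: [0.5445, 0.1236, 0.0622]
tool_rot: [-0.191, 0.982, 0.0, -0.001]
force: [-0.5, -0.8, 0.3]
grip_width: 0.003
grip_force: 0.4
```

The force dropped to zero at z = 62 mm, which is what the click should look like. I'll lift and check the tab.

Call:
step_arm(motion=[0,0,0,0,0,0.0005,1,0,0,0,0,0,0,1,0,0,0,0,0,-0.003,1,0,0,0,0,0,-0.01,1,0,0,0,0,0,-0.02,1,0,0,0,0,0,-0.03,1,0,0,0,0,0,-0.04,1,0,0,0,0,0,-0.04,1,0,0,0,0.03,0,-0.02,1,0,0,0,0.03,0,0,1,0,0,0,0,0,0,1,0,0,0,0,0,0,1,0,0,0,0,0,0,1])

```text
clock: 22.57
position: [0.49, 0.1013, 0.2257]
tool_rot: [-0.19, 0.982, -0.0, 0.001]
force: [-0.3, 0.1, 0.4]
grip_width: -0.002
grip_force: 0.0
```

```bash
cat >> pos.py <<'E'
import cv2
for n,W in(("scene",1),("wrist",1)):
    c=bot.capture(n)
    m=blob(c,(22,120,60),(36,255,255)); q,st,ce,_=None,*cv2.connectedComponentsWithStats(m)[1:3],None
    X=tf([.512,.1095,0],yaw,[[-.0195+.054*np.cos(np.radians(e)),0.0008,.067+.054*np.sin(np.radians(e))] for e in(20,5,0,-2,-4)])
    pr=proj(c,X); print(n,pr.round(1).tolist()); 
    for i in range(1,len(ce)):
        if np.hypot(*(ce[i]-pr[2]))<35 and st[i][4]>4: print("  blob",ce[i],st[i])
E
python3 pos.py
```

```text
s,y,z mm -23.434740971486953 0.6522013091784385 225.74343508140115 F [-0.3  0.1  0.4] -0.002273568208830331
scene yellow (5, array([176.8, 203.4]))
 pred [[165.82407865 184.43753022]]
 pred [[173.85412207 202.16367435]]
 pred [[173.9607393  203.60672387]]
top yellow (48, array([206.75      , 245.35416667]))
 pred [[206.59181137 258.56843757]]
 pred [[206.24454132 244.79149546]]
 pred [[206.51759835 244.81503567]]
scene [[172.1, 193.5], [173.2, 199.5], [173.4, 201.7], [173.5, 202.6], [173.6, 203.5]]Traceback (most recent call last):
  File "pos.py", line 19, in <module>
    if np.hypot(*(ce[i]-pr[2]))<35 and st[i][4]>4: print("  blob",ce[i],st[i])
                  ~~~~~^~~~~~
ValueError: operands could not be broadcast together with shapes (5,) (2,)
```

```bash
python3 - <<'E'
from cell import bot
from h import *
yaw=np.radians(22)
for n in("scene","wrist","top"):
    c=bot.capture(n)
    def pt(e,r,y,h):
        e=np.radians(e); return [-.0195+r*np.cos(e)-h*np.sin(e),y,.066+r*np.sin(e)+h*np.cos(e)]
    c0=proj(c,tf([.512,.1095,0],yaw,[pt(-3,.054,.0008,.002)]))[0]
    m=blob(c,(24,150,60),(36,255,255)); q=cv2.findNonZero(m); q=q[:,0] if q is not None else np.zeros((0,2)); q=q[np.hypot(*(q-c0).T)<(60 if n=="wrist" else 14)]
    print(n,len(q),q.mean(0) if len(q) else"",q.min(0) if len(q) else"",q.max(0) if len(q) else "")
    for e in(3,0,-3,-6): print("  ",e,proj(c,tf([.512,.1095,0],yaw,[pt(e,r,.0008+y,.002) for r,y in((.054,0),(.046,-.009),(.062,-.009),(.062,.009))])).round(1).tolist())
    m=blob(c,(0,140,40),(6,255,255))|blob(c,(174,140,40),(180,255,255)); p=proj(c,tf([.512,.1095,0],yaw,[[-.043,.0008,.083]]))[0]
    q=cv2.findNonZero(m)[:,0]; q=q[np.hypot(*(q-p).T)<(40 if n=="wrist" else 14)]; print("  red",len(q),q.mean(0) if len(q) else"","pred top",p)
E
```

```text
scene 4 [177.   203.25] [176 203] [178 204]
   3 [[173.2, 199.9], [176.2, 202.0], [179.0, 198.4], [170.3, 197.8]]
   0 [[173.4, 201.2], [176.3, 203.2], [179.2, 199.9], [170.5, 199.3]]
   -3 [[173.5, 202.5], [176.4, 204.3], [179.3, 201.4], [170.6, 200.8]]
   -6 [[173.6, 203.9], [176.5, 205.5], [179.4, 203.0], [170.7, 202.3]]
  red 153 [158.33333333 216.90849673] pred top [157.41471578 210.43159633]
wrist 243 [284.59259259 249.50617284] [276 243] [293 256]
   3 [[285.0, 253.2], [275.2, 245.0], [275.3, 261.3], [294.8, 261.3]]
   0 [[285.0, 252.1], [275.2, 244.2], [275.4, 259.9], [294.7, 259.9]]
   -3 [[285.0, 250.9], [275.3, 243.2], [275.5, 258.4], [294.6, 258.4]]
   -6 [[285.0, 249.5], [275.4, 242.0], [275.5, 256.8], [294.5, 256.8]]
  red 629 [283.95071542 168.62480127] pred top [285.03845123 173.24186851]
top 44 [206.63636364 245.34090909] [203 242] [210 249]
   3 [[205.5, 245.0], [210.5, 246.9], [208.0, 240.3], [200.6, 243.1]]
   0 [[205.7, 244.9], [210.6, 246.9], [208.3, 240.2], [200.9, 243.0]]
   -3 [[206.0, 244.9], [210.8, 246.8], [208.5, 240.2], [201.2, 243.0]]
   -6 [[206.2, 244.9], [211.0, 246.8], [208.8, 240.3], [201.5, 243.0]]
  red 52 [218.55769231 279.92307692] pred top [216.05384396 277.74907296]
```

```bash
python3 -c "
from cell import bot
print(bot.finish_job())"
```

```text
the job is handed in; nothing more can be done
None
```

I pushed the linchpin through the bore until its shoulder met the stub (about 6 to 8 N), latched the ring under its end, and let go. I handed the job in at about 23 s, but no verdict came back; camera checks after release fit a latched ring and a pin at most about 1 mm back from home.

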